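# Pass a toffee tray through the sprung gate of a packing chute

## Robot

A 6-joint arm with a two-finger parallel gripper is mounted at the origin on the work surface. World frame = base frame: x ahead of the robot, y to its left, z up, the work surface at z = 0. Lengths are in m, angles in rad, forces in N, time in s.
With the tool pointing down it reaches from about 0.375 to 0.975 m from the base axis. Payload 3.8 kg.
Tool frame: the origin (TCP) lies between the finger pads; the fingertips stand 8 mm ahead of it and the grasp point (between the pads) lies 11 mm behind it; z points along the fingers, y is the line along which they close (so a half turn about z gives the same grasp; the last joint's range is limited). The gripper opens to 88 mm and grips with 3 to 60 N. Pads are 18 mm wide; open, the fingers measure 123 mm over their backs; the gripper's body (75 mm by 187 mm) begins 45 mm behind the grasp point.
Start: joints at [-1.351, 0.264, 1.604, -0, 1.274, -0.037], TCP at [0.171, -0.653, 0.247] pointing down, gripper open.
Joint ranges: [-2.63, 2.63], [-0.94, 2.18], [0.31, 2.57], [-1.31, 4.45], [0, 2.66], [-2.55, 2.55]. Speed limits (rad/s): [2.57, 2.57, 3.14, 3.14, 3.14, 3.14].

## Interface

Orientations are given as a unit quaternion [w, x, y, z].
In Python, from workcell import sense, optics, arm gives the robot as it stands. The module is installed in compiled form; this text tells all that it offers.
- The arm moves only by the tool drive_tool, never from a script. Its argument "motion" is a list of rows, each a list of 5 numbers: the shift along the tool's x, y, z in cm, then the turn about the tool's z in rad, then the gripper's target within -1 to 1 (shut at 1, half-way at 0, fully open at -1). In form: [[x, y, z, turn, gripper], ...]. A call has 1 to 20 rows; each row is the pose to reach, as a shift and turn from the pose commanded when the call began, along the tool's axes at that moment; what a row does not reach only later rows make up. A row lasts 1/10 s, in which the tool goes at most 50 mm and 8.59 degrees, less where a joint would pass 70% of its speed; a pose out of reach is approached as far as the arm can. A call with a gripper value outside its range is refused whole. The fingers move at their own pace and stop on an object; the grip force is fixed at half the most. Time passes only in rows, so rows that repeat a pose let the fingers close. It gives the time, the measured TCP pose, the force, the opening and the grip force at its end, in the units of the state.
- sense(): the state, without advancing time (a new reading comes with each control period).
- optics.snapshot(name): name is "scene" or "top" or "wrist"; returns a dict with "color" (400x640x3 uint8, red, green, blue), "fx", "fy", "cx", "cy" (pixels), "R" (3x3) and "t" (3): a world point X has camera coordinates R X + t; the wrist camera has in their place "mount" (4x4, takes a point from camera to tool coordinates, whose origin is the TCP and whose axes are the flange's). Camera axes: x right, y down, z forward; pixel columns grow to the right and rows downward; lengths in m; the calibration is good to about 2 mm. The wrist camera is an equidistant fisheye: a pixel r from the principal point sees the ray r / f radians off the axis. A picture is of the moment at which its call begins: read the wrist's pose just before it. There is no depth.
- arm.finish_job(): hands the job in; it is judged then, once.
The state is a dict: "t": time; "joint_pos": joint angles; "joint_vel": joint speeds; "joint_efforts": joint torques, N m; "tool_pos": TCP position; "orientation": TCP orientation; "force": force on the tool from outside, world axes, zero at the start; "moment": the same for the moment, N m; "opening": finger opening in m; "finger_force": force on a finger pad.
Only numpy, scipy, OpenCV 4.12 (cv2) and the standard library are available. Lean on these libraries where they do the work, as an engineer would, in place of code of your own. Each camera call takes 0.05 s, during which the arm holds its last target. There are 200 camera calls.

## Task

The small tray of toffee pieces waits in the packing chute in front of a sprung gate. With one fingertip press the gate's long side plate all the way down and keep it down, and while you hold the gate open like that push the tray past it with the other finger until it is fully home against the end stop; then let go, so that the gate springs up again behind the tray. Only push the tray along the chute floor, never lift it, and leave the jar, the carton and the tin alone.

Things in the scene. Friction and masses are not known exactly. Their poses are not given: they have to be found in the camera images.
- chute: Fixed wooden chute. Origin on the work surface under its centre line, at the gate; +y = travel of the tray, +x = across, away from the gate's side plate, z up. Its floor is 36 mm above the work surface, y = -185 (open end) to +131 mm; channel 78 mm wide; side walls 5 mm thick, 15 mm above the floor; near wall (x = -44 to -39) has a gap at y = -14 to 14 mm for the gate. Top 66 mm.
- end_stop (a point): The middle of the end stop's face, at chute floor height (chute x = 0, y = +131 mm, z = 36 mm). The stop stands 30 mm above the chute floor across the channel; the tray is fully home when its front wall touches this face.
- gate (a joint): The gate's hinge in rad: 0 = closed (raised by its spring), 0.26 = pressed fully down (open); the tray clears it above 0.23. The hinge runs along the chute's y at chute x = -125 mm, 39 mm above the work surface. It springs back when let go. Pressing the side plate at chute x = -72 mm takes about 3 N at first and 5 N fully down, against a hard stop.
- gate_block (a point): Top of the inner end of the gate's steel stop block, moving with the gate. The block is 20 mm long (chute y = -10 to 10 mm) and reaches through the wall gap to chute x = 2 mm, so blocking the near half of the channel. Closed, this point is 28 mm above the chute floor; fully open, 5 mm below it, in a slot.
- gate_pad (a point): The gate's flat steel side plate, 74 (x) by 240 (y) by 4 mm, beside the chute (chute x = -121 to -47, y = -170 to 70 mm). This point: centre of its top face. Pressed fully down its top is level, 41 mm above the work surface, 5 mm above the chute floor, so one fingertip can slide along it with the other finger in the channel; closed, it slopes and is 14 mm higher at x = -72.
- tray_mid (a point): The loose open aluminium tray of brown toffee pieces, 72 mm wide (x), 90 mm long (y), 30 mm high, about 0.3 kg; this point is its centre, 15 mm above its underside. Axes within a few degrees of the chute's. It stands on the chute floor before the gate. Fully home this point is at chute y = 86 mm and the tray's rear face at y = 41 mm.
- jar: Bystander: amber glass jar with white lid, 56 mm across, 85 mm high; origin at the centre of its underside.
- carton: Bystander: cardboard carton 55 by 75 by 60 mm high; origin at the centre of its underside.
- tin: Bystander: bare steel tin 64 mm across, 65 mm high; origin at the centre of its underside.
- tray: The same tray; origin at the centre of its underside.

How it is judged:
On the way, in this order (a step that is already met when the one before it is completed fails the run):
1. the gate is pressed open by a finger on its side plate while the tray is still before it (value of joint gate above 0.21 rad and contact force between the fingers and gate above 0.3 N and y of tray_mid in the frame of chute below -0.05 m), for 0.15 s.
2. the tray is half-way through, pushed by the fingers, while a finger holds the gate open (contact force between the fingers and tray above 0.05 N and value of joint gate above 0.21 rad and contact force between the fingers and gate above 0.3 N and y of tray_mid in the frame of chute between -0.03 and 0.04 m), for 0.1 s.
At the end, for the whole second after the job is handed in: The tray lies flat on the chute floor past the gate, its front within 6 mm of the end stop, at rest, and the gate has sprung up again behind it (hinge below 0.04 rad) (y of tray_mid in the frame of chute between 0.08 and 0.09 m and x of tray_mid in the frame of chute between -0.008 and 0.008 m and z of tray_mid in the frame of chute between 0.047 and 0.055 m and angle between tray_mid's own z axis and vertical below 0.06 rad and angle between the y axis of tray_mid and the y axis of chute, either way round below 0.12 rad and value of joint gate below 0.04 rad and linear speed of tray below 0.01 m/s); the robot touches nothing.
It fails at once if the tray is lifted off the chute floor or tipped (z of tray_mid in the frame of chute above 0.062 m or angle between tray_mid's own z axis and vertical above 0.2 rad).
It fails at once if the gate is let up under the tray (y of tray_mid in the frame of chute between -0.04 and 0.04 m and value of joint gate below 0.13 rad).
It fails at once if a bystander (jar, carton, tin) is moved more than 20 mm or tipped (distance of any of jar, carton, tin from where it was at the start of the episode above 0.02 m or angle between any of jar, carton, tin's own z axis and vertical above 0.3 rad).
It also fails if it takes over 38 s, if anything falls off the work surface, if the arm or the gripper's body presses on something with over 40 N, if the wrist force passes 120 N, or if a joint passes its speed limit or range.

## Working session

There is one attempt and no reset: what is moved stays moved. The work goes in short steps, Python scripts to look and compute and a tool call to move; the robot and the scene stay as the last step left them, time stands still between calls to the robot, and variables do not carry over. Pictures are saved under pics/ and viewed, at most 10 in all, crops included, and the job is handed in when it is done.

Besides the shell and the picture viewer there is one more tool, called after "Emit:" as name(argument=value, ...), one argument or row to a line, values as JSON. drive_tool: Moves the arm, as the interface text tells. Its arguments: {"type":"object","properties":{"motion":{"type":"array"}},"required":["motion"]}

```bash
mkdir -p pics; python3 - <<'E'
from workcell import sense, optics, arm
import cv2,pickle
s=sense();print(s)
for n in("scene","top"):
    d=optics.snapshot(n);pickle.dump(d,open(n+".pkl","wb"));cv2.imwrite(f"pics/{n}0.png",d["color"][:,:,::-1])
    print(n,d["fx"],d["fy"],d["cx"],d["cy"],d["R"],d["t"])
E
```

```text
{'t': 0.0, 'joint_pos': array([-1.35091474e+00,  2.64728234e-01,  1.60532063e+00, -1.02441067e-05,
        1.27371725e+00, -3.68737881e-02]), 'joint_vel': array([-0.00107696, -0.00113271,  0.00063983,  0.00044801, -0.0008436 ,
        0.00029138]), 'joint_efforts': array([-2.87308416e-03, -5.02113354e+01, -3.56879675e+01,  7.24435947e-02,
        2.91320833e-02, -1.72372120e-04]), 'tool_pos': array([ 0.1712767 , -0.65221   ,  0.24543361]), 'orientation': array([-1.08173781e-03,  9.91770117e-01,  1.28026768e-01, -1.04177041e-04]), 'force': array([-0.62176766,  0.02739592, -0.46507649]), 'moment': array([-0.00800433, -0.02497767,  0.01416111]), 'finger_force': 0.0, 'opening': 0.08795455339830213}
scene 488.79793983998684 488.79793983998684 317.24841000969843 196.37734342386187 [[ 0.23548633  0.97183049  0.0095758 ]
 [ 0.52093307 -0.11789821 -0.84541631]
 [-0.82047238  0.20407234 -0.53402206]] [-0.13668977 -0.26750841  1.39895935]
top 417.06442127376374 417.06442127376374 320.6541371684945 197.5246911047877 [[ 0.01557941 -0.99876882  0.04709698]
 [-0.99700273 -0.0190873  -0.07497485]
 [ 0.0757815  -0.04578776 -0.99607261]] [-0.02084646  0.64056304  0.68976823]
```

View pics/top0.png

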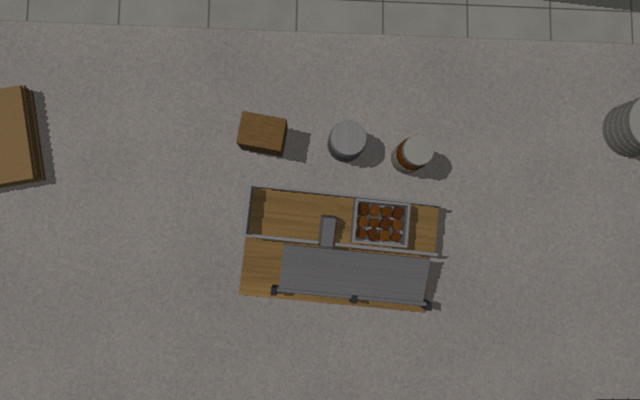

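View pics/scene0.png

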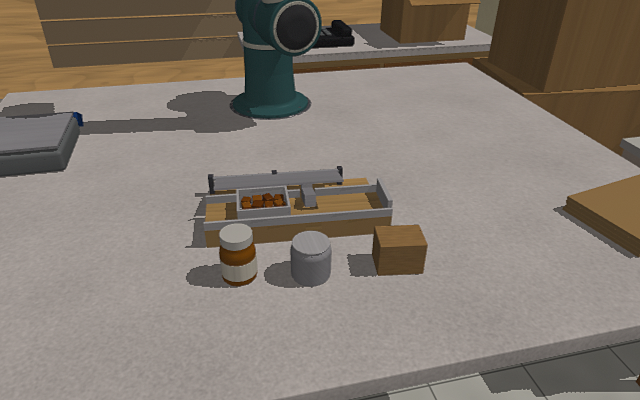

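```bash
python3 - <<'E'
import cv2
i=cv2.imread("pics/top0.png")[170:320,235:450]
cv2.imwrite("pics/c1.png",cv2.resize(i,None,fx=3.7,fy=3.7,interpolation=cv2.INTER_CUBIC))
E
```

```text
(no output)
```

View pics/c1.png

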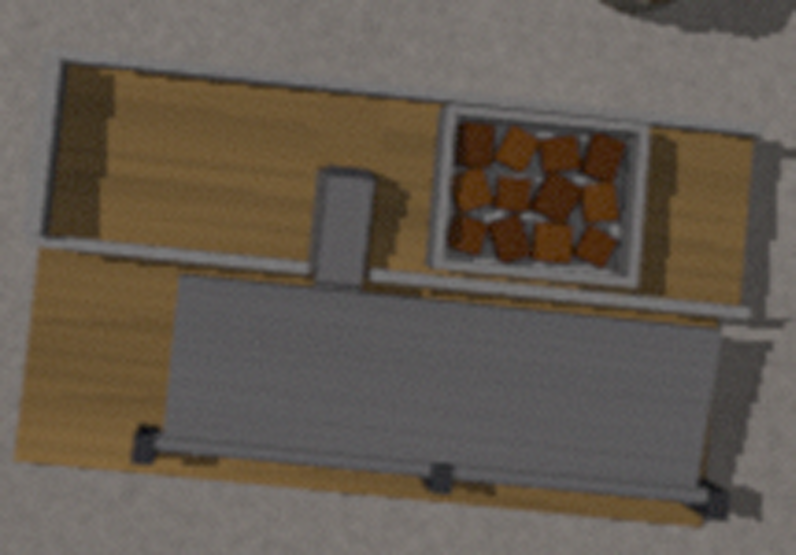

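```bash
cat >h.py <<'E'
import numpy as np,pickle
from scipy.optimize import least_squares
d=pickle.load(open("top.pkl","rb"))
K=np.array([[d["fx"],0,d["cx"]],[0,d["fy"],d["cy"]],[0,0,1]])
def W(p,X):
    c,s=np.cos(p[2]),np.sin(p[2]);X=np.atleast_2d(X)
    return np.c_[p[0]+c*X[:,0]-s*X[:,1],p[1]+s*X[:,0]+c*X[:,1],X[:,2]]
def proj(X):
    q=(K@(d["R"]@X.T+d["t"].reshape(3,1))).T
    return q[:,:2]/q[:,2:]
def fit(X,uv,p0):
    X=np.array(X)/1000;uv=np.array(uv)/3.7+[235,170]
    r=least_squares(lambda p:(proj(W(p,X))-uv).ravel(),p0)
    print(np.round(r.x,4));print(np.round(r.fun.reshape(-1,2),1).tolist());return r.x
E
python3 - <<'E'
from h import *
from workcell import sense
c=fit([(-50.2,70,61),(-50.2,-170,61),(-.2,10,64),(-.2,-10,64),(-41.5,-185,51),(-41.5,131,51)],
 [(180,277),(722,323),(322,171),(374,173),(749,313),(42,243)],[.6,0,0])
t=fit([(36,45,66),(36,-45,66),(-36,-45,66),(-36,45,66)],[(446,103),(650,124),(638,287),(432,270)],[.6,0,0])
dx=t[:2]-c[:2];a=c[2];R=np.array([[np.cos(a),np.sin(a)],[-np.sin(a),np.cos(a)]])
print("tray in chute",R@dx,"yaw",t[2]-a)
# bystanders rough: top centres
for n,u,v,z in(("jar",417,152,.085),("tin",347,138,.065),("carton",263,131,.06)):
    r=np.linalg.inv(K)@[u,v,1];r=d["R"].T@r;o=-d["R"].T@d["t"];X=o+r*(z-o[2])/r[2];print(n,X,R@(X[:2]-c[:2]))
np.save("chute.npy",c)
E
```

```text
[ 0.6062 -0.0224 -0.0789]
[[-0.7, -0.6], [0.0, 0.7], [1.1, 0.6], [-0.6, 1.2], [0.2, -1.4], [-0.0, -0.5]]
[ 0.5984 -0.1068 -0.0751]
[[0.2, 0.3], [-0.2, -0.2], [-0.2, 0.1], [0.2, -0.3]]
tray in chute [-0.00107913 -0.08471587] yaw 0.0037835560783623656
jar [ 0.71211605 -0.15988775  0.085     ] [ 0.11642388 -0.12867627]
tin [ 0.73633488 -0.04952522  0.065     ] [ 0.13187022 -0.01674838]
carton [0.74547648 0.08804453 0.06      ] [0.13014213 0.12111393]
```

```bash
cat >go.py <<'E'
import sys,numpy as np
from h import W
from scipy.spatial.transform import Rotation as Ro
from workcell import sense
c=np.load("chute.npy")
def go(x,y,tip):   # chute mm TCP xy, tip height mm
    s=sense();R=Ro.from_quat(s["orientation"],scalar_first=True).as_matrix()
    T=W(c,[x/1e3,y/1e3,tip/1e3+.008])[0]
    a=c[2]-np.arctan2(R[1,1],R[0,1])
    loc=W([0,0,0],[0,0,0]);p=s["tool_pos"]-np.r_[c[:2],0]
    k=np.array([[np.cos(c[2]),np.sin(c[2])],[-np.sin(c[2]),np.cos(c[2])]])@p[:2]
    print("t",s["t"],"shift cm",np.round(R.T@(T-s["tool_pos"])*100,2),"turn",round(-a,4),"chute now",np.round(k*1e3,1),"tip",round(p[2]*1e3-8,1),"F",s["force"].round(1),"open",s["opening"],"q",s["joint_pos"].round(2))
if __name__=="__main__": go(*map(float,sys.argv[1:]))
E
python3 go.py -36 -153 150
```

```text
t 0.1 shift cm [ 49.62 -36.6    8.83] turn -1.2352 chute now [-383.9 -662.2] tip 237.5 F [-0.1  0.4 -0.2] open 0.08788949870296582 q [-1.35  0.26  1.61 -0.    1.27 -0.04]
```

Emit:
drive_tool(
  motion=[
    [2,-1.5,0.3,-0.05,-0.25],
    [5,-3.7,0.9,-0.12,-0.25],
    [8,-6,1.5,-0.2,-0.25],
    [11.5,-8.5,2,-0.29,-0.25],
    [15,-11,2.7,-0.37,-0.25],
    [18.5,-13.6,3.3,-0.46,-0.25],
    [22,-16,3.9,-0.55,-0.25],
    [25.5,-18.8,4.5,-0.64,-0.25],
    [29,-21.4,5.2,-0.72,-0.25],
    [32.5,-24,5.8,-0.81,-0.25],
    [36,-26.6,6.4,-0.9,-0.25],
    [39.5,-29,7,-0.98,-0.25],
    [43,-31.7,7.7,-1.07,-0.25],
    [46,-34,8.2,-1.15,-0.25],
    [48.3,-35.6,8.6,-1.2,-0.25],
    [49.6,-36.6,8.8,-1.235,-0.25],
    [49.6,-36.6,8.8,-1.235,-0.25],
    [49.6,-36.6,8.8,-1.235,-0.25],
  ],
)

```text
t: 1.9
tool_pos: [0.5577, -0.1733, 0.1585]
orientation: [-0.0, 0.735, 0.679, -0.001]
force: [0.1, -0.7, 0.0]
opening: 0.0547
finger_force: 0.0
```

```bash
python3 go.py -36 -153 75; python3 - <<'E'
from workcell import optics
import cv2
d=optics.snapshot("top");cv2.imwrite("pics/t1.png",cv2.resize(d["color"][150:320,230:450,::-1],None,fx=3.5,fy=3.5,interpolation=cv2.INTER_CUBIC))
E
```

```text
t 1.9 shift cm [0.13 0.06 7.55] turn -0.0004 chute now [ -36.5 -154.2] tip 150.5 F [ 0.1 -0.7  0. ] open 0.05469416258426398 q [-0.34  0.16  1.89 -0.    1.08 -0.26]
```

View pics/t1.png

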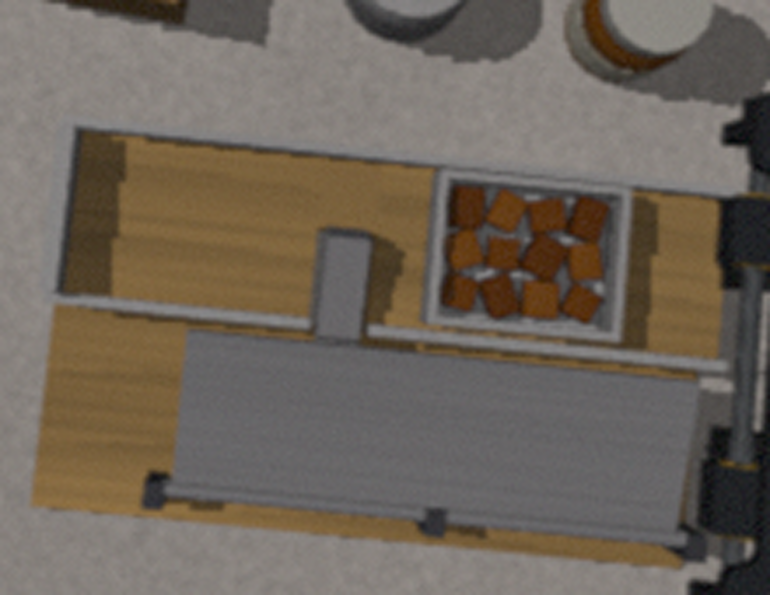

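Emit:
drive_tool(
  motion=[
    [0.1,0.05,1.5,0,-0.25],
    [0.1,0.05,3.5,0,-0.25],
    [0.1,0.05,5.5,0,-0.25],
    [0.1,0.05,7,0,-0.25],
    [0.1,0.05,7.5,0,-0.25],
    [0.1,0.05,7.5,0,-0.25],
  ],
)

```text
t: 2.55
tool_pos: [0.5577, -0.1721, 0.0825]
orientation: [-0.001, 0.735, 0.678, -0.001]
force: [-0.1, -0.0, 0.3]
opening: 0.0549
finger_force: 0.0
```

```bash
python3 go.py -36 -153 40; python3 - <<'E'
from workcell import optics
import cv2,numpy as np
a=optics.snapshot("scene")["color"][150:260,180:400,::-1]
b=optics.snapshot("wrist")["color"][:,:,::-1]
cv2.imwrite("pics/t2.png",cv2.resize(a,None,fx=3.5,fy=3.5,interpolation=cv2.INTER_CUBIC))
cv2.imwrite("pics/w2.png",b)
E
```

```text
t 2.55 shift cm [0.   0.06 3.45] turn -0.001 chute now [ -36.5 -153. ] tip 74.5 F [-0.1 -0.   0.3] open 0.05494527139118303 q [-0.34  0.25  1.95 -0.    0.95 -0.26]
```

View pics/t2.png

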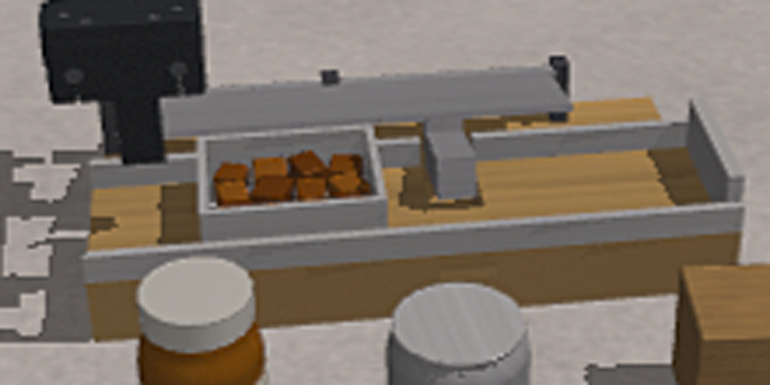

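View pics/w2.png

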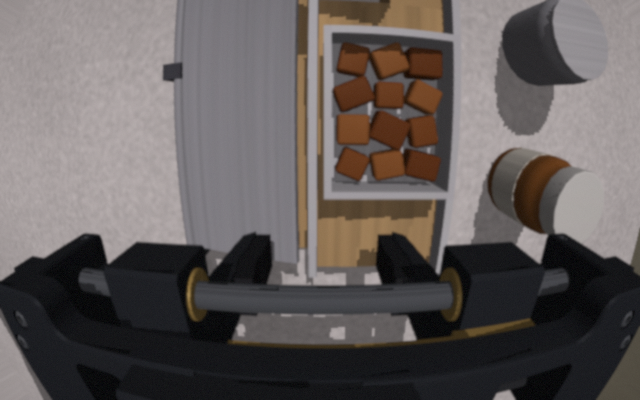

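The fingers straddle the near wall: left tip (≈258,240) is over the plate, whose edge is at column 297. The right tip (≈393,240) is mid-channel, behind the tray's rear rim at row 195. Next I press down.

Emit:
drive_tool(
  motion=[
    [0,0.05,0.8,0,-0.25],
    [0,0.05,1.6,0,-0.25],
    [0,0.05,2.2,0,-0.25],
    [0,0.05,2.7,0,-0.25],
    [0,0.05,3.1,0,-0.25],
    [0,0.05,3.3,0,-0.25],
    [0,0.05,3.3,0,-0.25],
    [0,0.05,3.3,0,-0.25],
  ],
)

```text
t: 3.45
tool_pos: [0.56, -0.1722, 0.0512]
orientation: [0.001, 0.734, 0.679, 0.0]
force: [2.8, 0.5, 4.9]
opening: 0.0549
finger_force: 2.0
```

```bash
python3 go.py -36 -153 40
```

```text
t 3.45 shift cm [-0.01 -0.17  0.32] turn -0.0001 chute now [ -34.3 -152.9] tip 43.2 F [2.8 0.5 4.9] open 0.05493688271089846 q [-0.34  0.29  1.96  0.    0.89 -0.26]
```

Emit:
drive_tool(
  motion=[
    [0,-0.1,0.2,0,-0.25],
    [0,-0.1,0.4,0,-0.25],
    [0,-0.1,0.5,0,-0.25],
    [0,-0.1,0.5,0,-0.25],
  ],
)

```text
t: 3.85
tool_pos: [0.5593, -0.1722, 0.0488]
orientation: [0.001, 0.735, 0.679, 0.0]
force: [-2.1, 1.7, 20.0]
opening: 0.0555
finger_force: 10.1
```

```bash
python3 go.py -36 -153 40
```

```text
t 3.85 shift cm [-0.   -0.11  0.08] turn -0.0002 chute now [ -34.9 -153. ] tip 40.8 F [-2.1  1.7 20. ] open 0.05550735850169772 q [-0.34  0.29  1.97  0.    0.88 -0.26]
```

Emit:
drive_tool(
  motion=[
    [0.3,0,-0.1,0,-0.25],
    [0.8,0,-0.15,0,-0.25],
    [1.2,0,-0.15,0,-0.25],
    [1.6,0,-0.15,0,-0.25],
    [2,0,-0.15,0,-0.25],
    [2.5,0,-0.15,0,-0.25],
    [3,0,-0.15,0,-0.25],
    [3.5,0,-0.15,0,-0.25],
    [4,0,-0.15,0,-0.25],
    [4.5,0,-0.15,0,-0.25],
    [5,0,-0.15,0,-0.25],
    [5.5,0,-0.15,0,-0.25],
    [6,0,-0.15,0,-0.25],
  ],
)

```text
t: 5.15
tool_pos: [0.564, -0.1153, 0.0492]
orientation: [0.003, 0.734, 0.679, -0.001]
force: [-0.7, -10.2, 12.5]
opening: 0.0552
finger_force: 7.0
```

```bash
python3 go.py -36 32 40; python3 - <<'E'
from workcell import optics
import cv2,numpy as np
a=optics.snapshot("scene")["color"][150:260,180:400,::-1]
cv2.imwrite("pics/t3.png",cv2.resize(a,None,fx=3.5,fy=3.5,interpolation=cv2.INTER_CUBIC))
E
```

```text
t 5.15 shift cm [12.79 -0.09  0.05] turn 0.002 chute now [-34.8 -95.9] tip 41.2 F [ -0.7 -10.2  12.5] open 0.05518446046122258 q [-0.24  0.28  1.99 -0.01  0.87 -0.16]
```

View pics/t3.png

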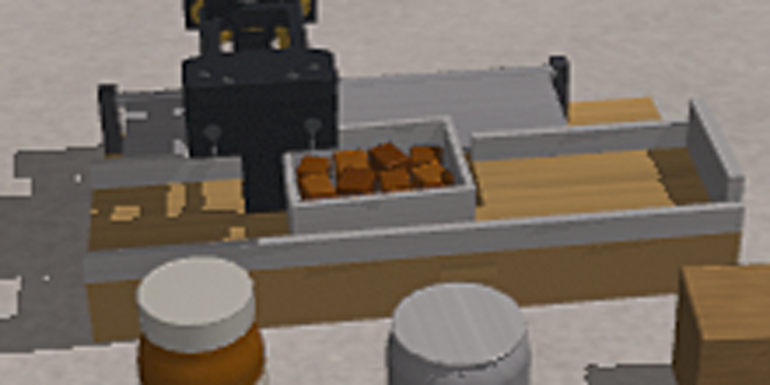

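The gate is down and the tray is sliding just ahead of the channel finger, so I keep pushing.

Emit:
drive_tool(
  motion=[
    [0.5,0,0,0,-0.25],
    [1,0,0,0,-0.25],
    [1.5,0,0,0,-0.25],
    [2,0,0,0,-0.25],
    [2.5,0,0,0,-0.25],
    [3,0,0,0,-0.25],
    [3.5,0,0,0,-0.25],
    [4,0,0,0,-0.25],
    [4.5,0,0,0,-0.25],
    [5,0,0,0,-0.25],
    [5.5,0,0,0,-0.25],
    [6,0,0,0,-0.25],
    [6.5,0,0,0,-0.25],
    [7,0,0,0,-0.25],
  ],
)

```text
t: 6.6
tool_pos: [0.5695, -0.0456, 0.0492]
orientation: [0.003, 0.734, 0.679, -0.001]
force: [-0.9, -12.2, 13.0]
opening: 0.055
finger_force: 7.4
```

```bash
python3 go.py -36 32 40
```

```text
t 6.6 shift cm [ 5.8  -0.12  0.09] turn 0.0019 chute now [-34.7 -26. ] tip 41.2 F [ -0.9 -12.2  13. ] open 0.054971134609872165 q [-0.12  0.27  2.   -0.01  0.87 -0.04]
```

Emit:
drive_tool(
  motion=[
    [0.5,0,0,0,-0.25],
    [1,0,0,0,-0.25],
    [1.5,0,0,0,-0.25],
    [2,0,0,0,-0.25],
    [2.5,0,0,0,-0.25],
    [3,0,0,0,-0.25],
    [3.5,0,0,0,-0.25],
    [4,0,0,0,-0.25],
    [4.4,0,0,0,-0.25],
    [4.8,0,0,0,-0.25],
    [5.2,0,0,0,-0.25],
    [5.4,0,0,0,-0.25],
  ],
)

```text
t: 7.8
tool_pos: [0.5737, 0.0084, 0.0492]
orientation: [0.003, 0.734, 0.679, -0.001]
force: [-0.7, -11.6, 14.0]
opening: 0.0551
finger_force: 7.7
```

```bash
python3 go.py -36 32 40
```

```text
t 7.8 shift cm [ 0.39 -0.12  0.12] turn 0.0022 chute now [-34.8  28.2] tip 41.2 F [ -0.7 -11.6  14. ] open 0.05514507992552323 q [-0.03  0.27  1.99 -0.01  0.88  0.06]
```

Estimated 4 mm left; I advance in small steps until the force rises.

Emit:
drive_tool(
  motion=[
    [0.2,0,0,0,-0.25],
    [0.4,0,0,0,-0.25],
    [0.5,0,0,0,-0.25],
    [0.6,0,0,0,-0.25],
    [0.6,0,0,0,-0.25],
  ],
)

```text
t: 8.3
tool_pos: [0.5738, 0.0111, 0.0493]
orientation: [0.004, 0.734, 0.679, -0.003]
force: [-2.8, -23.2, 15.5]
opening: 0.055
finger_force: 13.3
```

```bash
python3 go.py -36 32 40
```

```text
t 8.3 shift cm [ 0.11 -0.11  0.12] turn 0.0016 chute now [-34.9  30.9] tip 41.3 F [ -2.8 -23.2  15.5] open 0.05495163484350838 q [-0.02  0.27  1.99 -0.01  0.88  0.07]
```

Force jumped to 23 N, so the tray is home. I back off 7 mm, which keeps the finger clear of the rising block, and lift.

Emit:
drive_tool(
  motion=[
    [0.2,0,0,0,-0.25],
    [-0.2,0,0,0,-0.25],
    [-0.5,0,0,0,-0.25],
    [-0.5,0,0,0,-0.25],
    [-0.5,0,-0.6,0,-0.25],
    [-0.5,0,-1.4,0,-0.25],
    [-0.5,0,-2.4,0,-0.25],
    [-0.5,0,-4,0,-0.25],
    [-0.5,0,-6,0,-0.25],
    [-0.5,0,-9,0,-0.25],
    [-0.5,0,-12,0,-0.25],
    [-5,0,-14,0,-0.25],
    [-10,0,-15,0,-0.25],
    [-15,0,-15,0,-0.25],
    [-20,0,-15,0,-0.25],
    [-25,0,-15,0,-0.25],
    [-25,0,-15,0,-0.25],
    [-25,0,-15,0,-0.25],
  ],
)

```text
t: 10.1
tool_pos: [0.5531, -0.2322, 0.1975]
orientation: [-0.0, 0.735, 0.678, 0.0]
force: [0.1, 0.6, 0.0]
opening: 0.055
finger_force: 0.0
```

```bash
python3 go.py -36 32 40; python3 - <<'E'
from workcell import optics
import cv2,numpy as np
a=optics.snapshot("top")["color"][170:320,235:450,::-1]
cv2.imwrite("pics/t4.png",cv2.resize(a,None,fx=3.7,fy=3.7,interpolation=cv2.INTER_CUBIC))
E
```

```text
t 10.1 shift cm [24.51 -0.03 14.98] turn -0.0028 chute now [ -36.4 -213.3] tip 189.5 F [0.1 0.6 0. ] open 0.0550271185873726 q [-0.44  0.16  1.82  0.    1.16 -0.36]
```

View pics/t4.png

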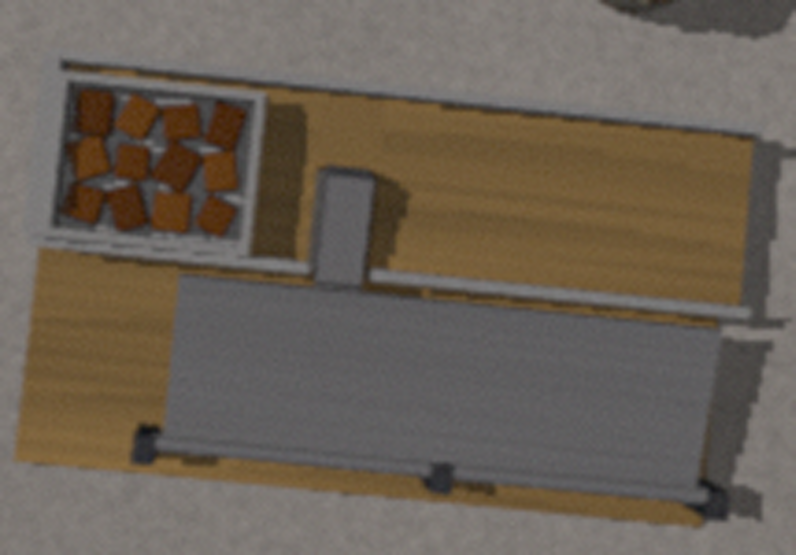

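The tray (crop 48–265, 75–255) is flush against the end stop, and the gate block (345,171) is back up where it started.

```bash
python3 -c "
from workcell import arm;print(arm.finish_job())"
```

```text
the job is handed in; nothing more can be done
None
```

I held the gate down and pushed the tray along the chute to the end stop; the gate sprang up behind it, the arm is clear, and the job is handed in at about 10 s of the 38 s allowed (no verdict was returned).

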